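Square up the pile of abrasive blocks

ROBOT

A 6-joint arm with a two-finger parallel gripper is mounted at the origin on the work surface; the furniture and walls round the work are solid. World frame = base frame: x ahead of the robot, y to its left, z up, the work surface at z = 0. Lengths are in m, angles in rad, forces in N, time in s.
With the tool pointing down it reaches from about 0.375 to 0.75 m from the base axis. Payload 9 kg.
Tool frame: the origin (TCP) lies at the very end of the fingers, on their centre line; the grasp point (between the pads) lies 19 mm behind it (pinch_z is the distance from the TCP to the grasp point, in m); z points along the fingers, y is the direction in which the jaws open and shut (so a half turn about z gives the same grasp; the last joint's range is limited). The gripper opens to 85 mm and grips with 20 to 120 N. Pads are 22 mm wide; open, the fingers measure 114 mm over their backs; the gripper's body (76 mm by 85 mm) begins 54 mm behind the grasp point. The pads swing forward as they close: fully open they stand 13 mm farther back than shut.
Start: joints at [-1.567, 0.104, 0.097, 1.564, 0, 1.353], TCP at [0.132, -0.585, 0.231] pointing down, gripper open.
Joint ranges: [-2.99, 2.99], [-0.84, 1.86], [-1.1, 1.16], [-1.84, 2.11], [-1.51, 1.56], [-3.14, 3.14]. Speed limits (rad/s): [2.22, 2.22, 2.57, 3.14, 3.14, 3.14].

INTERFACE

Orientations are given as a unit quaternion [x, y, z, w].
In Python, from bench import * gives the robot as it stands.
- The arm moves only by the tool drive_tool, never from a script. Its argument "moves" is a list of rows, each a list of 7 numbers: the shift along the tool's x, y, z in units of 0.05 m (1.0 is 0.05 m), then the turn, a rotation vector about the tool's x, y, z in units of 4 degrees (1.0 is 4 degrees), then the gripper's target within -1 to 1 (shut at 1, half-way at 0, fully open at -1). In form: [[tx, ty, tz, ax, ay, az, fingers], ...]. A call has 1 to 5 rows; each row shifts and turns the commanded pose from where the row before left it, along the tool's axes as they then stand; what a row does not reach is not made up. A row lasts 1/8 s, in which the tool goes at most 62.5 mm and 10.7 degrees, less where a joint would pass 70% of its speed; a pose out of reach is approached as far as the arm can. A call with a number of a shift or a turn outside -1 to 1 is refused whole. A call with a gripper value outside its range is refused whole. The fingers move at their own pace and stop on an object; "force" is the grip in N (left out, the last holds). Time passes only in rows, so rows that do not move let the fingers close. It gives the time, the measured TCP pose, the force and the opening at its end, in the units of the state.
- observe(): the state, without advancing time (a new reading comes with each control period).
- grab_frame(name): name is "side" or "top"; returns the picture (420x560x3 uint8, blue, green, red); there is no depth.
- calibration(name): a dict with "K" (3x3 intrinsics, pixels), "dist" ([k1, k2, p1, p2, k3] as OpenCV has them; the pictures are not rectified), "cam_to_world" (4x4, takes a point from camera to world coordinates). Camera axes: x right, y down, z forward; pixel columns grow to the right and rows downward; lengths in m; the calibration is good to about 2 mm. A picture is of the moment at which its call begins. calibration takes no time and is no camera call.
- finish_job(): hands the job in, once; it reports no verdict.
The state is a dict: "clock": time; "q": joint angles; "dq": joint speeds; "tau": joint torques, N m; "tcp_pos": TCP position; "tcp_rot": TCP orientation; "ft_force": force on the tool from outside, world axes, zero at the start; "moment": the same for the moment, N m; "finger_gap": finger opening in m.
Only numpy, scipy, OpenCV 4.12 (cv2) and the standard library are available. Lean on these libraries where they do the work, as an engineer would, in place of code of your own. Each camera call takes 0.05 s, during which the arm holds its last target. There are 200 camera calls.

TASK

The grey abrasive blocks are to be put together as one tidy pile. Take the solder spool off the two that are already stacked and stand it upright on the table, clear of the pile; then set the third block down, without dropping it, on top of the two, the same way round and flush with them on all sides. Leave the pile where it is, still neatly stacked, and do not disturb the other things on the table.

Things in the scene. Friction and masses are not known exactly. Their poses are not given: they have to be found in the camera images.
- block_bottom: dark grey rectangular abrasive block, 58 (its x) x 90 (its y) x 26 (its z) mm, 0.2 kg; origin at the centre of its underside, z up; the lower block of the pile of two, lying on the table
- block_middle: dark grey rectangular abrasive block, 58 (its x) x 90 (its y) x 26 (its z) mm, 0.2 kg; origin at the centre of its underside, z up; the upper block of the pile of two, lying flush on the lower one; the spool stands on it
- block_loose: dark grey rectangular abrasive block, 58 (its x) x 90 (its y) x 26 (its z) mm, 0.2 kg; origin at the centre of its underside, z up; the third block, lying by itself on the table
- spool: spool of bare solder wire with pale flanges, standing upright on the pile at the start: 42 mm across, 45 mm high, 0.18 kg, with a short wire end that sticks out about 15 mm on its +x side and touches nothing; origin on the underside, 8 mm to the +x side of the spool's axis, z up
- spool_axis (a point): the point where the spool's own axis meets its underside (the centre of its round foot); z runs up the axis
- tape_ring: bystander: lilac roll of tape lying flat, 65 mm across, 18 mm high; origin at the centre of its underside
- eraser: bystander: small white and blue eraser, 21 x 42 x 12 mm; origin at the centre of its underside
- pen_1: bystander: thin green pencil, 117 mm long along its y, 7 mm thick; origin at its middle, underside
- pliers: bystander: pliers with black grips, 166 (x) x 56 (y) x 16 mm; origin at their middle, underside
- flux_bottle: bystander: small bottle with a red pointed cap, standing, 38 mm across, 94 mm high; origin at the centre of its underside
- cutter: bystander: brass-coloured glass cutter lying down, 126 mm long along its y, 14 mm thick; origin at its middle, underside
- strip: fixed: white power strip, 58 (x) x 269 (y) x 48 mm, along the table's far right edge; origin at the centre of its underside
- mug: fixed: glass tea mug with a spoon standing in it, 83 x 117 x 162 mm, at the back on the left; origin at the centre of its underside
- iron_stand: fixed: soldering-iron stand, 154 (x) x 66 (y) x 87 mm, at the right near the robot; origin at the centre of its underside
There are look-alikes about, which are no part of the job. Leave any green or pink look-alike of the spool alone.

How it is judged:
At the end, for the whole second after the job is handed in: Third block flat on the middle one, centres within 8 mm, parallel within 0.12 rad; middle flat on bottom within 6 mm, 0.12 rad; bottom block within 20 mm of its start; spool upright on the table, axis over 80 mm from the bottom block's centre; all at rest (horizontal distance between block_loose and block_middle below 0.008 m and angle between the x axis of block_loose and the x axis of block_middle, either way round below 0.12 rad and angle between each of block_loose, block_middle, block_bottom's own z axis and vertical below 0.06 rad and height (world z) of block_loose between 0.047 and 0.057 m and horizontal distance between block_middle and block_bottom below 0.006 m and angle between the x axis of block_middle and the x axis of block_bottom, either way round below 0.12 rad and height (world z) of block_middle between 0.021 and 0.031 m and distance of block_bottom from where it was at the start of the episode below 0.02 m and height (world z) of block_bottom below 0.005 m and height (world z) of spool_axis between -0.006 and 0.006 m and angle between spool's own z axis and vertical below 0.1 rad and horizontal distance between spool_axis and block_bottom above 0.08 m and linear speed of each of block_loose, block_middle, spool below 0.02 m/s); the robot touches nothing.
It fails at once if another thing on the table is pushed more than 2 cm or tipped (distance of any of tape_ring, eraser, pen_1, pliers, flux_bottle, cutter from where it was at the start of the episode above 0.02 m or angle between flux_bottle's own z axis and vertical above 0.4 rad).
It fails at once if the third block is dropped or thrown (faster than 0.7 m/s out of the fingers, a fall of about 25 mm) (contact force between block_loose and the fingers below 0.01 N and linear speed of block_loose above 0.7 m/s).
It fails at once if the spool is dropped or thrown (faster than 0.7 m/s out of the fingers, a fall of about 25 mm) (contact force between spool and the fingers below 0.01 N and linear speed of spool above 0.7 m/s).
It also fails if it takes over 54 s, if anything falls off the work surface, if the arm or the gripper's body presses on something with over 40 N, if the wrist force passes 120 N, or if a joint passes its speed limit or range.

## Working session

There is one attempt and no reset: what is moved stays moved. The work goes in short steps, Python scripts to look and compute and a tool call to move; the robot and the scene stay as the last step left them, time stands still between calls to the robot, and variables do not carry over. Pictures are saved under pics/ and viewed, about 8 in all and at most 12, crops included, and the job is handed in when it is done.

Besides the shell and the picture viewer there is one more tool, called after "Call:" in YAML: its name, and indented under it one key for each argument. drive_tool: Moves the arm, as the interface text tells. Shifts and turns lie within -1 to 1; 1 stands for 0.05 m of shift or 4 degrees of turn. Its arguments: {"type":"object","properties":{"moves":{"type":"array","items":{"type":"array","items":{"type":"number"}}},"force":{"type":"number"}},"required":["moves"]}

```bash
mkdir -p pics; cat > h.py <<'E'
from bench import *
import numpy as np, cv2
from scipy.spatial.transform import Rotation as R
def px2w(name,pts,z):
    c=calibration(name);T=np.array(c["cam_to_world"])
    u=cv2.undistortPoints(np.array(pts,float).reshape(-1,1,2),np.array(c["K"],float),np.array(c["dist"],float))[:,0]
    d=np.c_[u,np.ones(len(u))]@T[:3,:3].T;o=T[:3,3]
    return o+d*((z-o[2])/d[:,2])[:,None]
def w2px(name,P):
    c=calibration(name);T=np.linalg.inv(np.array(c["cam_to_world"]))
    return cv2.projectPoints(np.array(P,float).reshape(-1,3),cv2.Rodrigues(T[:3,:3])[0],T[:3,3],np.array(c["K"],float),np.array(c["dist"],float))[0][:,0]
E
python3 - <<'E'
from h import *
for n in("top","side"):
    f=grab_frame(n);cv2.imwrite(f"pics/{n}0.png",f);cv2.imwrite(f"pics/{n}0b.png",cv2.resize(f,(800,600)));print(n,np.round(calibration(n)["cam_to_world"],3).tolist())
print(observe())
E
```

```text
top [[-0.004, -0.986, 0.17, 0.261], [-1.0, 0.003, -0.01, -0.026], [0.009, -0.17, -0.985, 1.11], [0.0, 0.0, 0.0, 1.0]]
side [[0.693, 0.38, -0.612, 1.142], [0.721, -0.371, 0.586, -0.706], [-0.004, -0.847, -0.531, 0.651], [0.0, 0.0, 0.0, 1.0]]
{'clock': 0.1, 'q': array([-1.56667622e+00,  1.04644319e-01,  9.65941097e-02,  1.56387530e+00,
        8.16799559e-06,  1.35310307e+00]), 'dq': array([-0.0008966 ,  0.00082743,  0.0031786 , -0.00155026,  0.00011281,
       -0.00218972]), 'tau': array([ 6.40049286e-03, -5.58208036e+01,  5.04719853e+01,  1.31085265e-02,
       -3.10318956e-04,  1.01334621e-05]), 'tcp_pos': array([ 0.13201394, -0.58502096,  0.23062321]), 'tcp_rot': array([ 9.93855997e-01,  1.10679436e-01,  6.42367473e-05, -5.60937739e-04]), 'ft_force': array([ 0.14647956, -0.686446  ,  0.80717493]), 'moment': array([-0.01086568, -0.0395412 , -0.01871345]), 'finger_gap': 0.08543105596082652}
```

View pics/top0b.png

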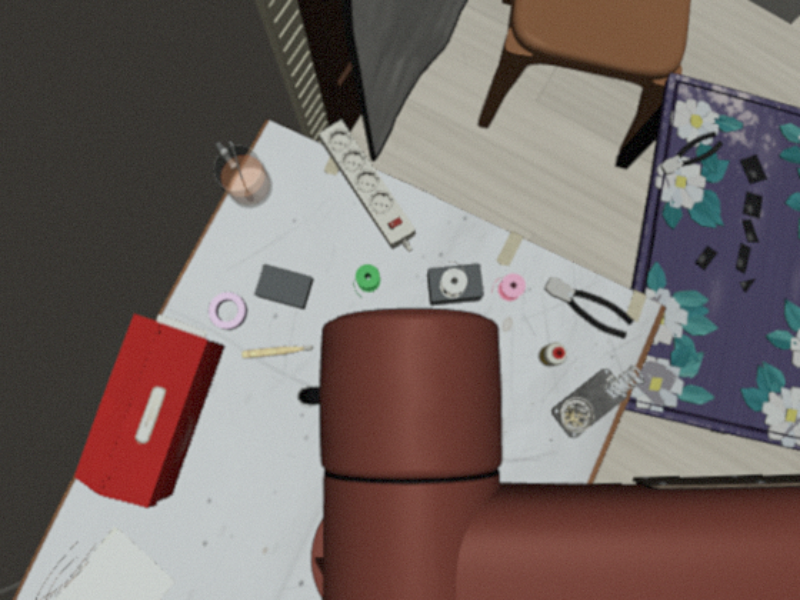

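View pics/side0b.png

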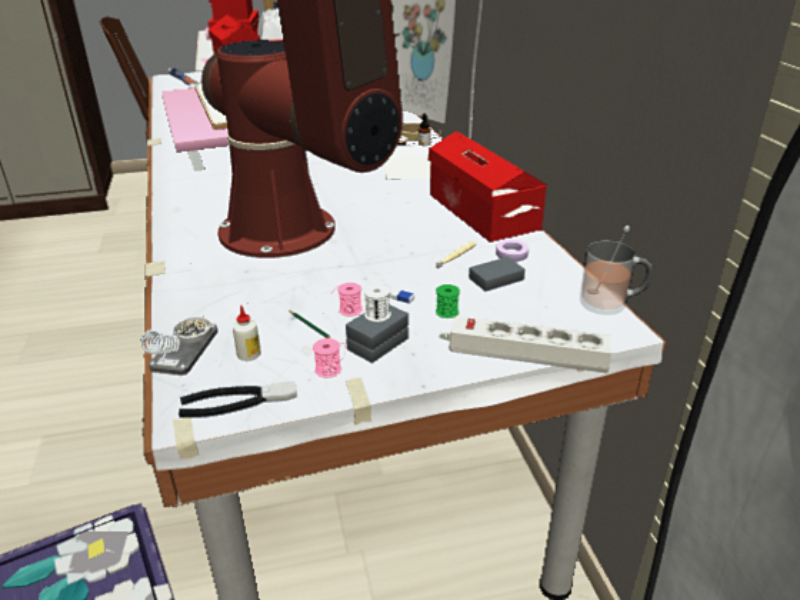

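Top shows the pile with white spool near (455,283) in the 800-px view, loose block (284,286), tape ring (227,310), green spool (368,277), pink (512,287). Enlarging these.

```bash
python3 - <<'E'
from h import *
f=cv2.imread("pics/top0.png");a=cv2.resize(f[175:235,165:285],None,fx=6,fy=6,interpolation=cv2.INTER_CUBIC)[:300]
b=cv2.resize(f[175:225,275:395],None,fx=6,fy=6,interpolation=cv2.INTER_CUBIC)[:300]
o=np.vstack([a,b])
cv2.imwrite("pics/c1.png",o)
for n,p in dict(pile=(318,198),loose=(199,200),tape=(159,217),green=(257,194),pink=(358,201)).items(): print(n,px2w("top",[p],0.026).round(3))
E
```

```text
pile [[ 0.463 -0.122  0.026]]
loose [[0.459 0.172 0.026]]
tape [[0.417 0.27  0.026]]
green [[0.474 0.029 0.026]]
pink [[ 0.455 -0.222  0.026]]
```

View pics/c1.png

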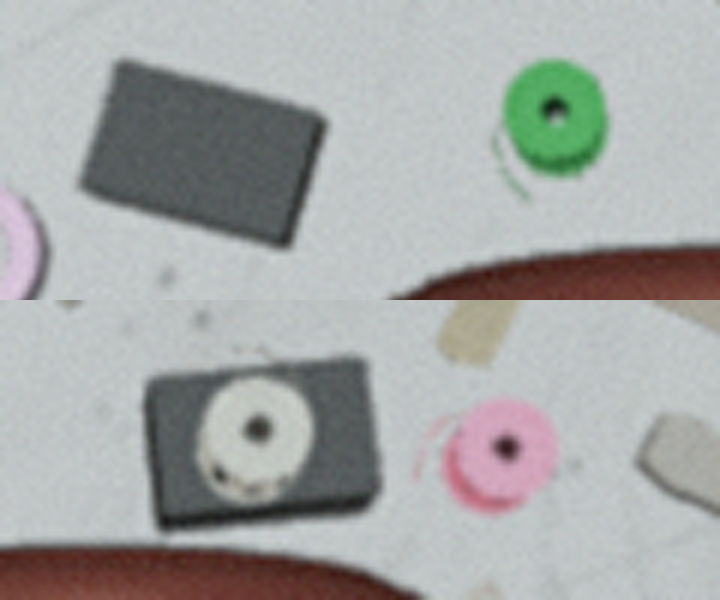

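```bash
cat >> h.py <<'E'
def fit(P,a=.058,b=.090):
    "rect centre/yaw of the x (short) axis, from 4 corners in ring order TL,TR,BR,BL (TL-TR long)"
    P=P[:,:2];c=P.mean(0)
    y=(P[0]-P[1])+(P[3]-P[2]);x=(P[0]-P[3])+(P[1]-P[2])
    ax=np.arctan2(x[1],x[0]);ay=np.arctan2(y[1],y[0])-np.pi/2
    print("c",c.round(4),"yaw",round(ax,3),round(ay,3),"size",(np.linalg.norm(x)/2).round(4),(np.linalg.norm(y)/2).round(4));return c,(ax*58+ay*90)/148
E
python3 - <<'E'
from h import *
def c(u,x0,y0): return np.array([(x0+(a+.5)/6-.5,y0+(b+.5)/6-.5) for a,b in u])
fit(px2w("top",c([(119,60),(324,116),(284,238),(82,186)],165,175),.026))
fit(px2w("top",c([(148,79),(365,58),(378,190),(160,218)],275,175),.052))
print("spool",px2w("top",c([(258,128),(258,48)],275,175),.097))
for n,p,z in [("spot",(300,218),0),("strip",(372,215),.048),("stripend",(400,240),.048),("stripfar",(330,135),.048),("mug",(243,175),.05),("pink",(512,285),.045),("green",(368,275),.045),("edgeL",(205,230),0),("bottle",(556,352),.09),("pencil",(277,351),.005),("edge",(420,195),0)]:
    print(n,px2w("top",[np.array(p)*.7],z).round(3)[0,:2])
for n,p,z in [("pink2",(350,313),0),("pink",(328,372),0),("spoolbase",(377,317),.052),("eraser",(403,296),.01),("green",(447,314),0),("penA",(290,310),0),("penB",(328,337),0),("tipyellow",(455,255),0)]:
    print(n,px2w("side",[np.array(p)*.7],z).round(3)[0,:2])
f=cv2.imread("pics/side0.png");cv2.imwrite("pics/c2.png",cv2.resize(f[185:270,225:325],None,fx=7,fy=7,interpolation=cv2.INTER_CUBIC))
E
```

```text
c [0.4601 0.1741] yaw -0.272 -0.263 size 0.054 0.0882
c [ 0.4602 -0.1211] yaw 0.073 0.111 size 0.0557 0.0885
spool [[ 0.45483391 -0.11519308  0.097     ]
 [ 0.48642739 -0.1157542   0.097     ]]
spot [0.588 0.152]
strip [0.579 0.02 ]
stripend [ 0.534 -0.029]
stripfar [0.727 0.095]
mug [0.653 0.247]
pink [ 0.456 -0.219]
green [0.474 0.026]
edgeL [0.567 0.325]
bottle [ 0.337 -0.279]
pencil [0.347 0.186]
edge [ 0.631 -0.065]
pink2 [ 0.358 -0.094]
pink [ 0.461 -0.224]
spoolbase [ 0.459 -0.12 ]
eraser [ 0.393 -0.001]
green [0.477 0.024]
penA [ 0.277 -0.164]
penB [ 0.388 -0.167]
tipyellow [0.342 0.191]
```

View pics/c2.png

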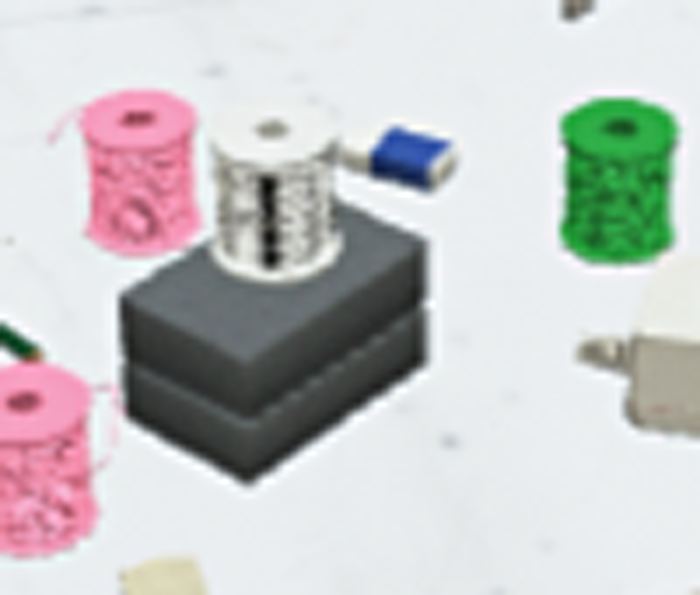

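The side crop shows the white spool in the middle of the pile's top, no wire toward the camera-right; fits agree (pile centre .460,-.121; spool axis ≈.457,-.117; top/side within 5 mm).

```bash
cat >> h.py <<'E'
def plan(way,g=-1):
    "way: list of (x,y,z,yaw,n rows); prints rows"
    s=observe();p=s["tcp_pos"].copy();r=R.from_quat(s["tcp_rot"]).as_matrix();ya=np.arctan2(r[1,0],r[0,0])
    print("t",s["clock"],"p",p.round(4),"yaw",ya.round(3),"tilt",r[:2,2].round(4),"F",s["ft_force"].round(1),"gap",round(s["finger_gap"],4))
    rows=[]
    for x,y,z,yw,n in way:
        t=np.array([x,y,z]);d=(t-p)/n;dy=(yw-ya)/n
        for k in range(n):
            c,sn=np.cos(ya),np.sin(ya)
            rows.append([round(v,2)+0 for v in (np.array([d[0]*c+d[1]*sn,d[0]*sn-d[1]*c,-d[2]])/.05).tolist()]+[0,0,round(-dy/np.radians(4),2),g]);ya+=dy
        p=t
    for i in range(0,len(rows),5):print(rows[i:i+5])
    a=np.array(rows);print("max",abs(a[:,:6]).max())
E
python3 -c "
from h import *
plan([(.457,-.117,.19,.5,13),(.457,-.117,.11,.5,2)])"
```

```text
t 0.1 p [ 0.132  -0.585   0.2306] yaw 0.222 tilt [0.     0.0011] F [ 0.1 -0.7  0.8] gap 0.0854
[[0.65, -0.59, 0.06, 0, 0, np.float64(-0.31), -1], [0.66, -0.58, 0.06, 0, 0, np.float64(-0.31), -1], [0.67, -0.56, 0.06, 0, 0, np.float64(-0.31), -1], [0.68, -0.55, 0.06, 0, 0, np.float64(-0.31), -1], [0.69, -0.53, 0.06, 0, 0, np.float64(-0.31), -1]]
[[0.71, -0.52, 0.06, 0, 0, np.float64(-0.31), -1], [0.72, -0.5, 0.06, 0, 0, np.float64(-0.31), -1], [0.73, -0.49, 0.06, 0, 0, np.float64(-0.31), -1], [0.74, -0.47, 0.06, 0, 0, np.float64(-0.31), -1], [0.75, -0.46, 0.06, 0, 0, np.float64(-0.31), -1]]
[[0.76, -0.44, 0.06, 0, 0, np.float64(-0.31), -1], [0.77, -0.43, 0.06, 0, 0, np.float64(-0.31), -1], [0.78, -0.41, 0.06, 0, 0, np.float64(-0.31), -1], [0.0, 0.0, 0.8, 0, 0, np.float64(0.0), -1], [0.0, 0.0, 0.8, 0, 0, np.float64(0.0), -1]]
max 0.8
```

Call:
drive_tool:
  moves:
    - [0.65,-0.59,0.06,0,0,-0.31,-1]
    - [0.66,-0.58,0.06,0,0,-0.31,-1]
    - [0.67,-0.56,0.06,0,0,-0.31,-1]
    - [0.68,-0.55,0.06,0,0,-0.31,-1]
    - [0.69,-0.53,0.06,0,0,-0.31,-1]
  force: 40

```text
clock: 0.72
tcp_pos: [0.2575, -0.4044, 0.2158]
tcp_rot: [0.986, 0.165, -0.0, -0.0]
ft_force: [1.2, 0.8, 0.2]
finger_gap: 0.0855
```

Call:
drive_tool:
  moves:
    - [0.71,-0.52,0.06,0,0,-0.31,-1]
    - [0.72,-0.5,0.06,0,0,-0.31,-1]
    - [0.73,-0.49,0.06,0,0,-0.31,-1]
    - [0.74,-0.47,0.06,0,0,-0.31,-1]
    - [0.75,-0.46,0.06,0,0,-0.31,-1]

```text
clock: 1.35
tcp_pos: [0.3829, -0.2242, 0.201]
tcp_rot: [0.976, 0.218, -0.0, -0.0]
ft_force: [-0.6, -1.0, -0.1]
finger_gap: 0.0852
```

Call:
drive_tool:
  moves:
    - [0.76,-0.44,0.06,0,0,-0.31,-1]
    - [0.77,-0.43,0.06,0,0,-0.31,-1]
    - [0.78,-0.41,0.06,0,0,-0.31,-1]
    - [0,0,0,0,0,0,-1]
    - [0,0,0,0,0,0,-1]

```text
clock: 1.98
tcp_pos: [0.4572, -0.117, 0.192]
tcp_rot: [0.968, 0.249, -0.0, -0.0]
ft_force: [0.1, -1.0, 0.6]
finger_gap: 0.0853
```

```bash
python3 -c "
from h import *
plan([(.457,-.117,.115,.5,3)])
f=grab_frame('side');cv2.imwrite('pics/s1.png',cv2.resize(f[120:300,170:410],(800,600),interpolation=cv2.INTER_CUBIC))"
```

```text
t 1.975 p [ 0.4572 -0.117   0.192 ] yaw 0.503 tilt [-0.0007 -0.    ] F [ 0.1 -1.   0.6] gap 0.0853
[[0.0, 0.0, 0.51, 0, 0, np.float64(0.02), -1], [0.0, 0.0, 0.51, 0, 0, np.float64(0.02), -1], [0.0, 0.0, 0.51, 0, 0, np.float64(0.02), -1]]
max 0.51
```

View pics/s1.png

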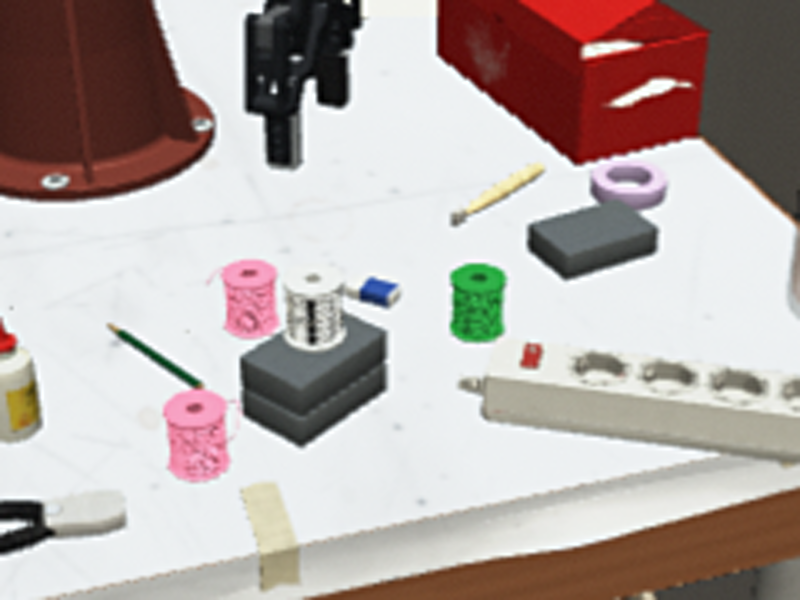

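Call:
drive_tool:
  moves:
    - [0,0,0.8,0,0,0,-1]
    - [0,0,0.8,0,0,0,-1]
    - [0,0,0.6,0,0,0,-1]
    - [0,0,0.5,0,0,0,-1]
    - [0,0,0,0,0,0,-1]

```text
clock: 2.65
tcp_pos: [0.4558, -0.1172, 0.0557]
tcp_rot: [0.969, 0.248, -0.001, -0.001]
ft_force: [0.6, -0.5, 0.3]
finger_gap: 0.0854
```

Call:
drive_tool:
  moves:
    - [0,0,0,0,0,0,0.2]
    - [0,0,0,0,0,0,0.2]
    - [0,0,0,0,0,0,0.2]
    - [0,0,0,0,0,0,1]
    - [0,0,0,0,0,0,1]

```text
clock: 3.28
tcp_pos: [0.4582, -0.1174, 0.0587]
tcp_rot: [0.969, 0.249, 0.001, 0.001]
ft_force: [-1.9, 0.8, 4.0]
finger_gap: 0.0416
```

Call:
drive_tool:
  moves:
    - [0,0,0,0,0,0,1]
    - [0,0,0,0,0,0,1]

```text
clock: 3.52
tcp_pos: [0.4582, -0.1173, 0.0587]
tcp_rot: [0.969, 0.249, 0.001, 0.001]
ft_force: [-1.9, 1.3, 5.5]
finger_gap: 0.0412
```

```bash
python3 -c "
from h import *
plan([(.457,-.117,.20,.5,4),(.57,.147,.20,1.5,15)],1)"
```

```text
t 3.525 p [ 0.4582 -0.1173  0.0587] yaw 0.503 tilt [ 0.0014 -0.0011] F [-1.9  1.3  5.5] gap 0.0412
[[0.0, 0.0, -0.71, 0, 0, np.float64(0.01), 1], [0.0, 0.0, -0.71, 0, 0, np.float64(0.01), 1], [0.0, 0.0, -0.71, 0, 0, np.float64(0.01), 1], [0.0, 0.0, -0.71, 0, 0, np.float64(0.01), 1], [0.3, -0.24, 0.0, 0, 0, np.float64(-0.95), 1]]
[[0.32, -0.22, 0.0, 0, 0, np.float64(-0.95), 1], [0.33, -0.19, 0.0, 0, 0, np.float64(-0.95), 1], [0.34, -0.17, 0.0, 0, 0, np.float64(-0.95), 1], [0.35, -0.15, 0.0, 0, 0, np.float64(-0.95), 1], [0.36, -0.13, 0.0, 0, 0, np.float64(-0.95), 1]]
[[0.37, -0.1, 0.0, 0, 0, np.float64(-0.95), 1], [0.38, -0.08, 0.0, 0, 0, np.float64(-0.95), 1], [0.38, -0.05, 0.0, 0, 0, np.float64(-0.95), 1], [0.38, -0.03, 0.0, 0, 0, np.float64(-0.95), 1], [0.38, 0.0, 0.0, 0, 0, np.float64(-0.95), 1]]
[[0.38, 0.03, 0.0, 0, 0, np.float64(-0.95), 1], [0.38, 0.05, 0.0, 0, 0, np.float64(-0.95), 1], [0.38, 0.08, 0.0, 0, 0, np.float64(-0.95), 1], [0.37, 0.1, 0.0, 0, 0, np.float64(-0.95), 1]]
max 0.95
```

Call:
drive_tool:
  moves:
    - [0,0,-0.2,0,0,0,1]
    - [0,0,-0.6,0,0,0,1]
    - [0,0,-1,0,0,0,1]
    - [0,0,-1,0,0,0,1]
    - [0,0,0,0,0,0,1]

```text
clock: 4.15
tcp_pos: [0.4594, -0.118, 0.2022]
tcp_rot: [0.969, 0.249, 0.003, 0.003]
ft_force: [0.1, 0.7, -3.1]
finger_gap: 0.0407
```

```bash
python3 -c "
from h import *
plan([(.57,.147,.195,1.5,15)],1)
f=grab_frame('side');cv2.imwrite('pics/s2.png',cv2.resize(f[120:300,170:410],(800,600),interpolation=cv2.INTER_CUBIC))"
```

```text
t 4.15 p [ 0.4594 -0.118   0.2022] yaw 0.503 tilt [ 0.0063 -0.0038] F [ 0.1  0.7 -3.1] gap 0.0407
[[0.3, -0.24, 0.01, 0, 0, np.float64(-0.95), 1], [0.31, -0.22, 0.01, 0, 0, np.float64(-0.95), 1], [0.33, -0.2, 0.01, 0, 0, np.float64(-0.95), 1], [0.34, -0.17, 0.01, 0, 0, np.float64(-0.95), 1], [0.35, -0.15, 0.01, 0, 0, np.float64(-0.95), 1]]
[[0.36, -0.13, 0.01, 0, 0, np.float64(-0.95), 1], [0.37, -0.1, 0.01, 0, 0, np.float64(-0.95), 1], [0.37, -0.08, 0.01, 0, 0, np.float64(-0.95), 1], [0.38, -0.05, 0.01, 0, 0, np.float64(-0.95), 1], [0.38, -0.03, 0.01, 0, 0, np.float64(-0.95), 1]]
[[0.38, 0.0, 0.01, 0, 0, np.float64(-0.95), 1], [0.38, 0.02, 0.01, 0, 0, np.float64(-0.95), 1], [0.38, 0.05, 0.01, 0, 0, np.float64(-0.95), 1], [0.38, 0.07, 0.01, 0, 0, np.float64(-0.95), 1], [0.37, 0.1, 0.01, 0, 0, np.float64(-0.95), 1]]
max 0.95
```

View pics/s2.png

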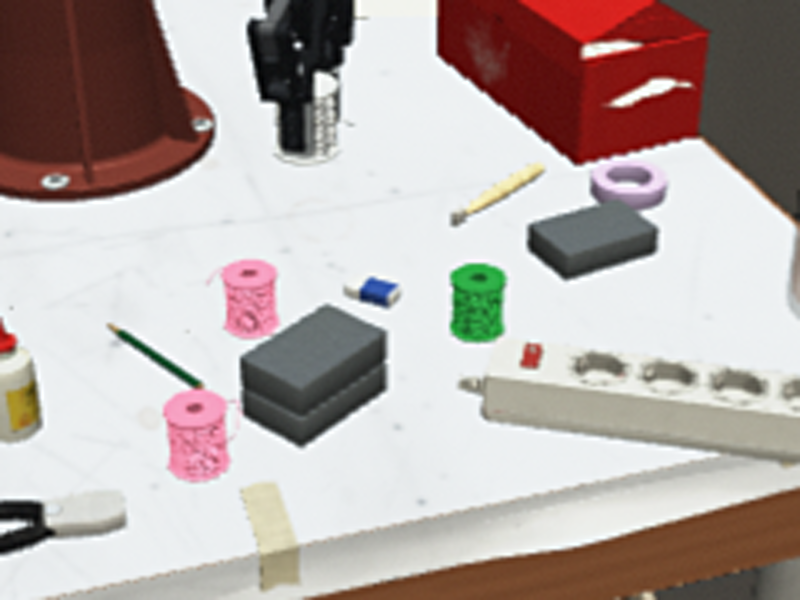

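Spool held upright, wire free at (350,123); pile unmoved. Carry on to the clear spot.

Call:
drive_tool:
  moves:
    - [0.3,-0.24,0.01,0,0,-0.95,1]
    - [0.31,-0.22,0.01,0,0,-0.95,1]
    - [0.33,-0.2,0.01,0,0,-0.95,1]
    - [0.34,-0.17,0.01,0,0,-0.95,1]
    - [0.35,-0.15,0.01,0,0,-0.95,1]

```text
clock: 4.82
tcp_pos: [0.4936, -0.0278, 0.1931]
tcp_rot: [0.914, 0.406, -0.001, -0.001]
ft_force: [0.0, 0.1, -1.5]
finger_gap: 0.0412
```

Call:
drive_tool:
  moves:
    - [0.36,-0.13,0.01,0,0,-0.95,1]
    - [0.37,-0.1,0.01,0,0,-0.95,1]
    - [0.37,-0.08,0.01,0,0,-0.95,1]
    - [0.38,-0.05,0.01,0,0,-0.95,1]
    - [0.38,-0.03,0.01,0,0,-0.95,1]

```text
clock: 5.45
tcp_pos: [0.531, 0.0603, 0.1915]
tcp_rot: [0.834, 0.552, -0.0, -0.0]
ft_force: [0.2, 0.7, -1.4]
finger_gap: 0.041
```

Call:
drive_tool:
  moves:
    - [0.38,0,0.01,0,0,-0.95,1]
    - [0.38,0.02,0.01,0,0,-0.95,1]
    - [0.38,0.05,0.01,0,0,-0.95,1]
    - [0.38,0.07,0.01,0,0,-0.95,1]
    - [0.37,0.1,0.01,0,0,-0.95,1]

```text
clock: 6.08
tcp_pos: [0.5686, 0.1487, 0.1897]
tcp_rot: [0.731, 0.683, -0.0, 0.0]
ft_force: [0.2, -0.4, -1.1]
finger_gap: 0.0411
```

Call:
drive_tool:
  moves:
    - [0,0,0.8,0,0,0,1]
    - [0,0,0.9,0,0,0,1]
    - [0,0,0.9,0,0,0,1]
    - [0,0,0.6,0,0,0,1]
    - [0,0,0,0,0,0,1]

```text
clock: 6.7
tcp_pos: [0.5661, 0.1479, 0.0272]
tcp_rot: [0.732, 0.682, -0.002, -0.002]
ft_force: [-0.6, -0.0, -1.2]
finger_gap: 0.0412
```

```bash
python3 -c "
from h import *
plan([(.57,.147,.02,1.5,2)],1)
f=grab_frame('side');p=w2px('side',[[.57,.147,.03]])[0].astype(int);print(p)
x=p[0]-60;y=p[1]-50;cv2.imwrite('pics/s3.png',cv2.resize(f[y:y+90,x:x+120],(800,600),interpolation=cv2.INTER_CUBIC))"
```

```text
t 6.7 p [0.5661 0.1479 0.0272] yaw 1.5 tilt [-0.005  -0.0002] F [-0.6 -0.  -1.2] gap 0.0412
[[-0.01, 0.04, 0.07, 0, 0, np.float64(-0.0), 1], [-0.01, 0.04, 0.07, 0, 0, np.float64(-0.0), 1]]
max 0.07
[374 205]
```

View pics/s3.png

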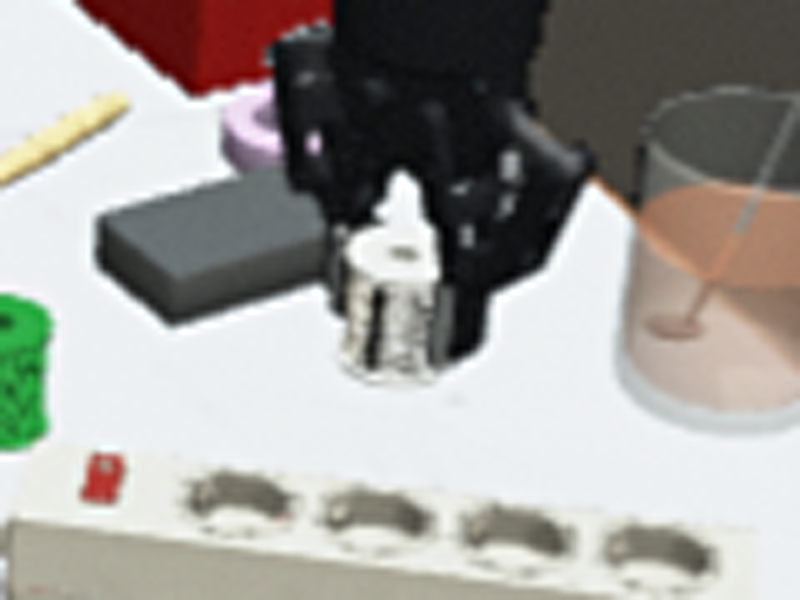

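Spot is clear (strip, mug, loose block all well away). Lower gently, watching force.

Call:
drive_tool:
  moves:
    - [0,0,0.12,0,0,0,1]
    - [0,0,0.12,0,0,0,1]
    - [0,0,0.08,0,0,0,1]
    - [0,0,0,0,0,0,1]

```text
clock: 7.25
tcp_pos: [0.5679, 0.1475, 0.0135]
tcp_rot: [0.732, 0.681, -0.0, -0.0]
ft_force: [-0.1, 0.4, -1.0]
finger_gap: 0.0411
```

Call:
drive_tool:
  moves:
    - [0,0,0.05,0,0,0,1]
    - [0,0,0,0,0,0,1]

```text
clock: 7.5
tcp_pos: [0.5681, 0.1475, 0.0112]
tcp_rot: [0.732, 0.681, -0.0, -0.0]
ft_force: [-0.2, 0.5, -1.0]
finger_gap: 0.0411
```

Call:
drive_tool:
  moves:
    - [0,0,0.05,0,0,0,1]
    - [0,0,0,0,0,0,1]

```text
clock: 7.75
tcp_pos: [0.5679, 0.1475, 0.0085]
tcp_rot: [0.732, 0.681, -0.0, -0.0]
ft_force: [0.2, 1.0, -1.6]
finger_gap: 0.0411
```

Call:
drive_tool:
  moves:
    - [0,0,0.04,0,0,0,1]
    - [0,0,0,0,0,0,1]

```text
clock: 8.0
tcp_pos: [0.5682, 0.1475, 0.0067]
tcp_rot: [0.732, 0.681, 0.0, 0.0]
ft_force: [0.4, -0.6, -1.0]
finger_gap: 0.0412
```

Call:
drive_tool:
  moves:
    - [0,0,0.03,0,0,0,1]
    - [0,0,0,0,0,0,1]

```text
clock: 8.25
tcp_pos: [0.5682, 0.1475, 0.0067]
tcp_rot: [0.732, 0.681, -0.0, 0.0]
ft_force: [-6.7, -1.4, 12.7]
finger_gap: 0.0413
```

Call:
drive_tool:
  moves:
    - [0,0,-0.02,0,0,0,0]
    - [0,0,0,0,0,0,-0.3]
    - [0,0,0,0,0,0,-0.6]
    - [0,0,0,0,0,0,-0.6]
    - [0,0,-0.4,0,0,0,-0.6]

```text
clock: 8.88
tcp_pos: [0.5666, 0.1474, 0.0253]
tcp_rot: [0.732, 0.681, -0.001, -0.001]
ft_force: [0.1, -0.3, 0.6]
finger_gap: 0.0683
```

Call:
drive_tool:
  moves:
    - [0,0,-0.8,0,0,0,-0.6]
    - [0,0,-0.8,0,0,0,-0.6]
    - [0,0,-0.8,0,0,0,-0.6]
    - [0,0,-0.2,0,0,0,-0.6]
    - [0,0,0,0,0,0,-0.6]

```text
clock: 9.5
tcp_pos: [0.5687, 0.1476, 0.1576]
tcp_rot: [0.732, 0.681, 0.001, 0.001]
ft_force: [0.1, 0.3, -0.1]
finger_gap: 0.0684
```

```bash
python3 -c "
from h import *
# loose block yaw -0.266 ; jaws along block x => tool yaw = -0.266+pi/2
plan([(.461,.174,.11,np.pi/2-.266,5)],-.75)
for n in ('top','side'):
    f=grab_frame(n);cv2.imwrite(f'pics/{n}3.png',f)
f=cv2.imread('pics/top3.png');a=cv2.resize(f[140:240,165:295],(780,600),interpolation=cv2.INTER_CUBIC);cv2.imwrite('pics/c3.png',a)"
```

```text
t 9.5 p [0.5687 0.1476 0.1576] yaw 1.498 tilt [ 0.002 -0.   ] F [ 0.1  0.3 -0.1] gap 0.0684
[[0.07, -0.44, 0.19, 0, 0, np.float64(0.55), -0.75], [0.06, -0.44, 0.19, 0, 0, np.float64(0.55), -0.75], [0.04, -0.44, 0.19, 0, 0, np.float64(0.55), -0.75], [0.02, -0.44, 0.19, 0, 0, np.float64(0.55), -0.75], [0.01, -0.44, 0.19, 0, 0, np.float64(0.55), -0.75]]
max 0.55
```

View pics/c3.png

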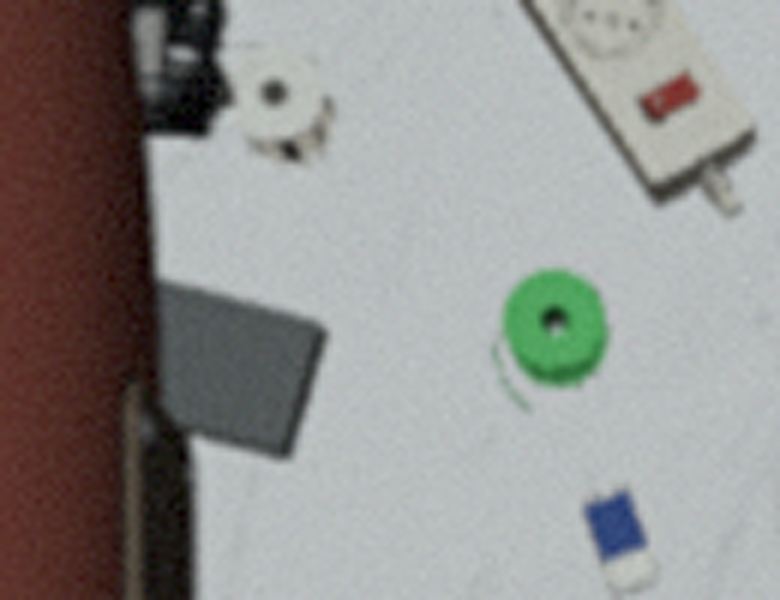

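Spool stands alone upright at crop (273,92). Next the loose block.

Call:
drive_tool:
  moves:
    - [0.07,-0.44,0.19,0,0,0.55,-0.75]
    - [0.06,-0.44,0.19,0,0,0.55,-0.75]
    - [0.04,-0.44,0.19,0,0,0.55,-0.75]
    - [0.02,-0.44,0.19,0,0,0.55,-0.75]
    - [0,-0.43,0.19,0,0,0.55,-0.75]

```text
clock: 10.22
tcp_pos: [0.4593, 0.1733, 0.1069]
tcp_rot: [0.795, 0.607, -0.001, -0.001]
ft_force: [-0.2, -0.0, 0.1]
finger_gap: 0.0747
```

Call:
drive_tool:
  moves:
    - [0,0,0,0,0,0,-0.75]
    - [0,0,0,0,0,0,-0.75]

```text
clock: 10.48
tcp_pos: [0.4615, 0.1731, 0.1086]
tcp_rot: [0.794, 0.608, -0.0, 0.0]
ft_force: [-0.3, -0.8, -0.1]
finger_gap: 0.0746
```

```bash
python3 -c "
from h import *
plan([(.460,.174,.04,np.pi/2-.266,3),(.460,.174,.005,np.pi/2-.266,2)],-.75)
f=grab_frame('side');p=w2px('side',[[.46,.174,.05]])[0].astype(int);
x=p[0]-60;y=p[1]-50;cv2.imwrite('pics/s4.png',cv2.resize(f[y:y+90,x:x+120],(800,600),interpolation=cv2.INTER_CUBIC))"
```

```text
t 10.475 p [0.4615 0.1731 0.1086] yaw 1.307 tilt [ 0.     -0.0002] F [-0.3 -0.8 -0.1] gap 0.0746
[[0.0, -0.01, 0.46, 0, 0, np.float64(0.01), -0.75], [0.0, -0.01, 0.46, 0, 0, np.float64(0.01), -0.75], [0.0, -0.01, 0.46, 0, 0, np.float64(0.01), -0.75], [0.0, 0.0, 0.35, 0, 0, np.float64(0.0), -0.75], [0.0, 0.0, 0.35, 0, 0, np.float64(0.0), -0.75]]
max 0.46
```

View pics/s4.png

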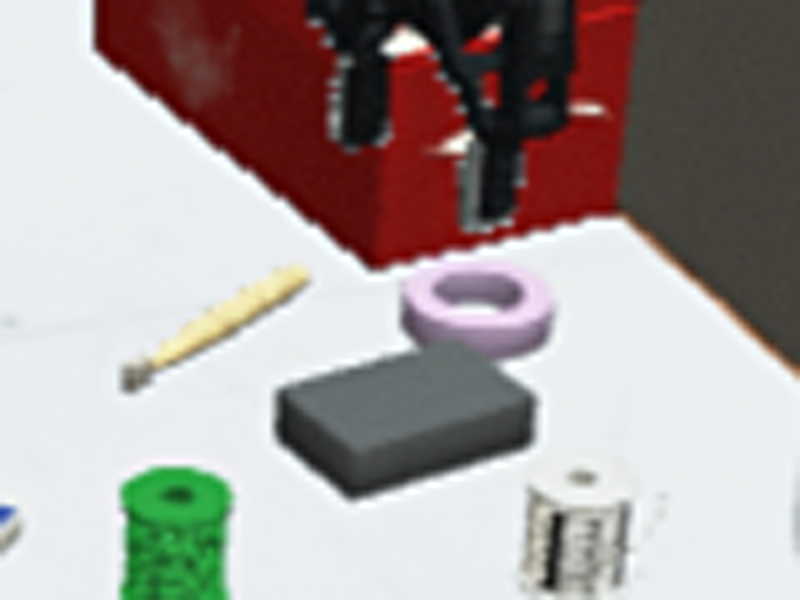

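Call:
drive_tool:
  moves:
    - [0,-0.01,0.46,0,0,0,-0.75]
    - [0,-0.01,0.46,0,0,0,-0.75]
    - [0,-0.01,0.46,0,0,0,-0.75]
    - [0,0,0.35,0,0,0,-0.75]
    - [0,0,0.35,0,0,0,-0.75]

```text
clock: 11.15
tcp_pos: [0.4602, 0.1735, 0.0042]
tcp_rot: [0.794, 0.608, 0.0, 0.0]
ft_force: [1.4, 0.1, 0.4]
finger_gap: 0.0748
```

Call:
drive_tool:
  moves:
    - [0,0,0,0,0,0,-0.75]
    - [0,0,0,0,0,0,-0.4]
    - [0,0,0,0,0,0,-0.3]
    - [0,0,0,0,0,0,0.2]
    - [0,0,0,0,0,0,0.2]
  force: 40

```text
clock: 11.78
tcp_pos: [0.4604, 0.1737, 0.0058]
tcp_rot: [0.794, 0.608, 0.001, 0.0]
ft_force: [-0.1, 0.1, 6.0]
finger_gap: 0.057
```

Call:
drive_tool:
  moves:
    - [0,0,0,0,0,0,0.2]
    - [0,0,0,0,0,0,0.2]

```text
clock: 12.02
tcp_pos: [0.4604, 0.1737, 0.0058]
tcp_rot: [0.794, 0.608, 0.001, 0.0]
ft_force: [-0.8, 0.2, 6.1]
finger_gap: 0.0573
```

```bash
python3 -c "
from h import *
s=observe();print(s['tcp_pos'],s['ft_force'],s['finger_gap'])
p=w2px('side',[[.46,.174,.05]])[0].astype(int)-[60,50]
c=np.array([(280,390),(352,452),(535,400),(458,342)])
c=np.c_[(c[:,0]+.5)*.15-.5+p[0],(c[:,1]+.5)*.15-.5+p[1]]
W=px2w('side',c,.026);print(W[:,:2].round(3))
fit(W[[3,0,1,2]]);fit(W[[2,1,0,3]])
# pile top from side: 800x600 of crop [120:300,170:410], scale .3
c=np.array([(242,355),(301,394),(386,344),(328,306)])*.3+[170-.35,120-.35]
W=px2w('side',c,.052);print(W[:,:2].round(3))
fit(W[[3,0,1,2]])
"
```

```text
[0.46043925 0.17369327 0.00578695] [-0.80560723  0.22215362  6.08195037] 0.057259266303003056
[[0.425 0.14 ]
 [0.477 0.123]
 [0.501 0.206]
 [0.449 0.222]]
c [0.4628 0.1726] yaw 2.842 -0.286 size 0.0541 0.0858
c [0.4628 0.1726] yaw -0.3 -0.286 size 0.0541 0.0858
[[ 0.438 -0.166]
 [ 0.499 -0.167]
 [ 0.496 -0.088]
 [ 0.433 -0.084]]
c [ 0.4666 -0.126 ] yaw 3.099 0.054 size 0.0622 0.0811
```

```bash
cat > seg.py <<'E'
from h import *
from scipy.optimize import minimize
S=6
def mask(img,near):
    hsv=cv2.cvtColor(img,cv2.COLOR_BGR2HSV);m=((hsv[...,2]<125)&(hsv[...,1]<90)).astype(np.uint8)
    n,l,st,c=cv2.connectedComponentsWithStats(m,connectivity=4)
    k=l[near[1],near[0]];cv2.imwrite("/dev/null.png",m) if 0 else None
    return (l==k),st[k]
def model(cam,p,h,shape,z0=0):
    c,s=np.cos(p[2]),np.sin(p[2]);P=[[p[0]+c*x-s*y,p[1]+s*x+c*y,z0+z] for x in(-.029,.029) for y in(-.045,.045) for z in(0,h)]
    q=w2px(cam,P);hull=cv2.convexHull(((q+.5)*S*16).astype(np.int32))
    m=np.zeros((shape[0]*S,shape[1]*S),np.uint8);cv2.fillConvexPoly(m,hull,255,shift=4)
    return cv2.resize(m,shape[::-1],interpolation=cv2.INTER_AREA)/255.
def soft(img,near,box):
    "soft dark coverage: 1 = block grey, 0 = table"
    x0,y0,x1,y1=box;g=img.max(2).astype(float)
    d=np.median(g[near[1]-2:near[1]+3,near[0]-2:near[0]+3]);bg=np.percentile(g[y0:y1,x0:x1],80)
    return np.clip((bg-g)/(bg-d),0,1)
def fitpose(obs,p0,h,z0=0):
    def cost(p):
        e=0
        for cam,sf,(x0,y0,x1,y1) in obs:
            m=model(cam,p,h,sf.shape,z0);e+=((m-sf)[y0:y1,x0:x1]**2).sum()
        return e
    r=minimize(cost,p0,method="Nelder-Mead",options=dict(initial_simplex=np.array(p0)+np.array([[0,0,0],[.006,0,0],[0,.006,0],[0,0,.06]]),xatol=1e-4,fatol=.05,maxiter=80))
    return r.x.round(4),round(r.fun,1)
E
python3 - <<'E'
from seg import *
def run(tag,fs,p0,h,z0=0,pad=2):
    obs=[]
    for cam,fn in fs:
        im=cv2.imread(fn);im=cv2.medianBlur(im,3);c=w2px(cam,[[p0[0],p0[1],z0+h]])[0].astype(int)
        c2=c if h<.04 else c
        q=model(cam,p0,h,im.shape[:2],z0);ys,xs=np.nonzero(q)
        b=(xs.min()-pad,ys.min()-pad,xs.max()+pad+1,ys.max()+pad+1);b2=(b[0]-4,b[1]-4,b[2]+4,b[3]+4)
        obs.append((cam,soft(im,c2,b2),b));print(tag,cam,fitpose(obs[-1:],p0,h,z0))
    print(tag,"both",fitpose(obs,p0,h,z0))
run("loose",[("top","pics/top0.png"),("side","pics/side0.png")],[.461,.174,-.27],.026)
run("pile",[("top","pics/top3.png"),("side","pics/side3.png")],[.462,-.123,.08],.052)
E
```

```text
loose top (array([ 0.4604,  0.1758, -0.2784]), np.float64(13.2))
loose side (array([ 0.4581,  0.1789, -0.2259]), np.float64(63.9))
loose both (array([ 0.4602,  0.1762, -0.2668]), np.float64(90.5))
pile top (array([ 0.4608, -0.1214,  0.1018]), np.float64(9.4))
pile side (array([ 0.4592, -0.1212,  0.1425]), np.float64(92.1))
pile both (array([ 0.4602, -0.1212,  0.1099]), np.float64(110.3))
```

Top-camera fits are tight (loose .460,.176; pile .461,-.121, yaw .10), and the grasp agrees. Lift and carry.

Call:
drive_tool:
  moves:
    - [0,0,-0.1,0,0,0,0.2]
    - [0,0,-0.5,0,0,0,0.2]
    - [0,0,-1,0,0,0,0.2]
    - [0,0,-0.9,0,0,0,0.2]
    - [0,0,0,0,0,0,0.2]

```text
clock: 12.65
tcp_pos: [0.4619, 0.1739, 0.1337]
tcp_rot: [0.794, 0.608, 0.003, 0.002]
ft_force: [0.5, 0.7, -2.7]
finger_gap: 0.0566
```

```bash
python3 -c "
from h import *
plan([(.461,-.1234,.127,1.675,10)],.2)"
```

```text
t 12.65 p [0.4619 0.1739 0.1337] yaw 1.306 tilt [0.0063 0.0005] F [ 0.5  0.7 -2.7] gap 0.0566
[[-0.57, 0.15, 0.01, 0, 0, np.float64(-0.53), 0.2], [-0.58, 0.13, 0.01, 0, 0, np.float64(-0.53), 0.2], [-0.58, 0.11, 0.01, 0, 0, np.float64(-0.53), 0.2], [-0.59, 0.09, 0.01, 0, 0, np.float64(-0.53), 0.2], [-0.59, 0.07, 0.01, 0, 0, np.float64(-0.53), 0.2]]
[[-0.59, 0.05, 0.01, 0, 0, np.float64(-0.53), 0.2], [-0.59, 0.02, 0.01, 0, 0, np.float64(-0.53), 0.2], [-0.59, 0.0, 0.01, 0, 0, np.float64(-0.53), 0.2], [-0.59, -0.02, 0.01, 0, 0, np.float64(-0.53), 0.2], [-0.59, -0.04, 0.01, 0, 0, np.float64(-0.53), 0.2]]
max 0.59
```

Call:
drive_tool:
  moves:
    - [-0.57,0.15,0.01,0,0,-0.53,0.2]
    - [-0.58,0.13,0.01,0,0,-0.53,0.2]
    - [-0.58,0.11,0.01,0,0,-0.53,0.2]
    - [-0.59,0.09,0.01,0,0,-0.53,0.2]
    - [-0.59,0.07,0.01,0,0,-0.53,0.2]

```text
clock: 13.28
tcp_pos: [0.4583, 0.0246, 0.126]
tcp_rot: [0.734, 0.679, -0.001, -0.001]
ft_force: [0.7, 0.6, -2.5]
finger_gap: 0.0567
```

Call:
drive_tool:
  moves:
    - [-0.59,0.05,0.01,0,0,-0.53,0.2]
    - [-0.59,0.02,0.01,0,0,-0.53,0.2]
    - [-0.59,0,0.01,0,0,-0.53,0.2]
    - [-0.59,-0.02,0.01,0,0,-0.53,0.2]
    - [-0.59,-0.04,0.01,0,0,-0.53,0.2]

```text
clock: 13.9
tcp_pos: [0.458, -0.123, 0.1234]
tcp_rot: [0.669, 0.744, -0.0, -0.001]
ft_force: [0.9, -0.2, -1.9]
finger_gap: 0.0571
```

Call:
drive_tool:
  moves:
    - [0,0,0.6,0,0,0,0.2]
    - [0,0,0.4,0,0,0,0.2]
    - [0,0,0,0,0,0,0.2]
    - [0,0,0,0,0,0,0.2]

```text
clock: 14.4
tcp_pos: [0.4587, -0.1223, 0.0751]
tcp_rot: [0.669, 0.743, -0.0, 0.0]
ft_force: [0.3, 0.8, -2.4]
finger_gap: 0.0569
```

```bash
python3 -c "
from h import *
plan([(.461,-.1234,.064,1.675,2)],.2)
f=grab_frame('side');p=w2px('side',[[.46,-.12,.07]])[0].astype(int);
x=p[0]-60;y=p[1]-50;cv2.imwrite('pics/s5.png',cv2.resize(f[y:y+90,x:x+120],(800,600),interpolation=cv2.INTER_CUBIC))"
```

```text
t 14.4 p [ 0.4587 -0.1223  0.0751] yaw 1.676 tilt [-0.     -0.0001] F [ 0.3  0.8 -2.4] gap 0.0569
[[-0.01, 0.02, 0.11, 0, 0, np.float64(0.01), 0.2], [-0.01, 0.02, 0.11, 0, 0, np.float64(0.01), 0.2]]
max 0.11
```

View pics/s5.png

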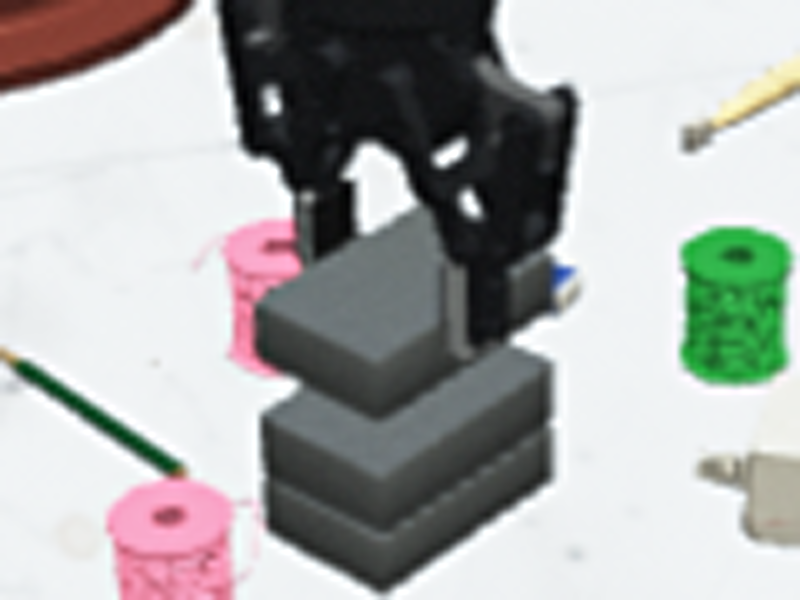

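Held block hangs parallel over the pile, corners lined up within ~2 mm. Lower.

Call:
drive_tool:
  moves:
    - [-0.01,0.02,0.12,0,0,0,0.2]
    - [-0.01,0.01,0.12,0,0,0,0.2]
    - [0,0,0,0,0,0,0.2]
    - [0,0,0,0,0,0,0.2]

```text
clock: 14.95
tcp_pos: [0.4603, -0.1232, 0.0628]
tcp_rot: [0.669, 0.743, -0.0, -0.0]
ft_force: [0.9, 0.2, -0.5]
finger_gap: 0.0574
```

Call:
drive_tool:
  moves:
    - [0,0,0.04,0,0,0,0.2]
    - [0,0,0,0,0,0,0.2]

```text
clock: 15.2
tcp_pos: [0.4602, -0.1231, 0.0607]
tcp_rot: [0.669, 0.743, -0.0, -0.0]
ft_force: [-0.3, 0.1, -1.9]
finger_gap: 0.0569
```

Call:
drive_tool:
  moves:
    - [0,0,0.03,0,0,0,0.2]
    - [0,0,0,0,0,0,0.2]

```text
clock: 15.45
tcp_pos: [0.4602, -0.1232, 0.0592]
tcp_rot: [0.669, 0.743, -0.0, -0.0]
ft_force: [0.1, 0.2, -1.4]
finger_gap: 0.057
```

Call:
drive_tool:
  moves:
    - [0,0,0.02,0,0,0,0.2]
    - [0,0,0,0,0,0,0.2]

```text
clock: 15.7
tcp_pos: [0.4602, -0.1232, 0.0582]
tcp_rot: [0.669, 0.743, -0.0, -0.0]
ft_force: [-0.1, 0.8, -2.1]
finger_gap: 0.057
```

Call:
drive_tool:
  moves:
    - [0,0,0.02,0,0,0,0.2]
    - [0,0,0,0,0,0,0.2]

```text
clock: 15.95
tcp_pos: [0.4604, -0.1232, 0.0578]
tcp_rot: [0.669, 0.743, -0.0, 0.0]
ft_force: [-2.0, 1.0, 4.4]
finger_gap: 0.0573
```

Contact at the expected height (.0578). Release.

Call:
drive_tool:
  moves:
    - [0,0,0,0,0,0,-0.45]
    - [0,0,0,0,0,0,-0.6]
    - [0,0,0,0,0,0,-0.75]
    - [0,0,0,0,0,0,-0.75]
    - [0,0,-0.2,0,0,0,-0.75]

```text
clock: 16.58
tcp_pos: [0.4597, -0.1229, 0.067]
tcp_rot: [0.669, 0.743, -0.0, -0.001]
ft_force: [0.2, -0.4, -0.6]
finger_gap: 0.0748
```

Call:
drive_tool:
  moves:
    - [0,0,-0.6,0,0,0,-0.75]
    - [0,0,-0.8,0,0,0,-0.75]
    - [0,0,-0.8,0,0,0,-0.75]
    - [1,0,-0.8,0,0,0,-0.75]
    - [1,0,0,0,0,0,-0.75]

```text
clock: 17.2
tcp_pos: [0.4512, -0.0247, 0.2204]
tcp_rot: [0.67, 0.743, 0.001, 0.003]
ft_force: [0.2, 0.8, -0.1]
finger_gap: 0.0746
```

Call:
drive_tool:
  moves:
    - [1,0,0,0,0,0,-0.75]
    - [1,0,0,0,0,0,-0.75]
    - [1,0,0,0,0,0,-0.75]
    - [0,0,0,0,0,0,-0.75]
    - [0,0,0,0,0,0,-0.75]

```text
clock: 17.82
tcp_pos: [0.4343, 0.1241, 0.2168]
tcp_rot: [0.669, 0.744, 0.0, 0.0]
ft_force: [-0.0, 0.1, -0.1]
finger_gap: 0.075
```

```bash
python3 - <<'E'
from seg import *
for n in ('top','side'): cv2.imwrite(f'pics/{n}6.png',grab_frame(n))
print(observe()['tcp_pos'])
im=cv2.medianBlur(cv2.imread('pics/top6.png'),3)
for h in(.078,):
    p0=[.461,-.121,.1];q=model('top',p0,h,im.shape[:2]);ys,xs=np.nonzero(q);b=(xs.min()-2,ys.min()-2,xs.max()+3,ys.max()+3)
    c=w2px('top',[[.461,-.121,h]])[0].astype(int);print(fitpose([('top',soft(im,c,(b[0]-4,b[1]-4,b[2]+4,b[3]+4)),b)],p0,h))
f=cv2.imread('pics/side6.png');a=cv2.resize(f[180:270,230:310],(500,562),interpolation=cv2.INTER_CUBIC)
g=cv2.imread('pics/top6.png');g=cv2.resize(g[140:240,175:215+125],None,fx=1.8,fy=1.8,interpolation=cv2.INTER_CUBIC)
o=np.zeros((600,800,3),np.uint8);o[:562,:500]=a;o[:g.shape[0],500:500+g.shape[1]]=g[:,:300];g2=cv2.resize(f[120:300,170:410],(300,225));o[300:525,500:800]=g2
cv2.imwrite('pics/c6.png',o)
E
```

```text
[0.43442441 0.12338132 0.2165445 ]
(array([ 0.4606, -0.1211,  0.0983]), np.float64(13.3))
```

View pics/c6.png

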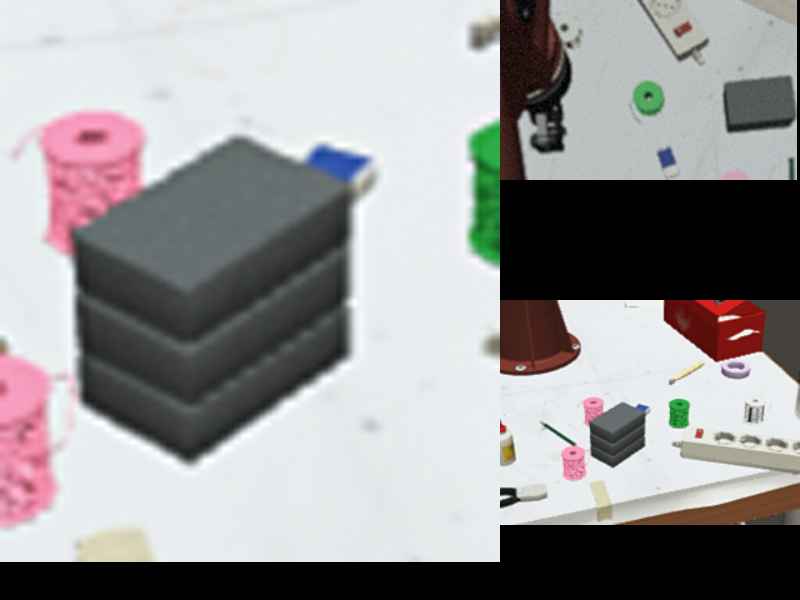

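The three blocks are flush: their corners line up at columns ~75, 190 and 350 of the crop. The spool stands upright on the table at (754,410), and nothing else has moved. I'm handing it in.

```bash
python3 -c "
from bench import *
print(finish_job())"
```

```text
the job is handed in; nothing more can be done
None
```

The job is done and handed in at about 18 s of the 54 s allowed. No verdict was reported.

- **Spool:** I lifted it off the pile and stood it upright on the table at about (0.568, 0.148), roughly 0.29 m from the pile. It was let go on contact with the table.
- **Third block:** I set it on the two others, releasing it on contact at the expected height (TCP z 0.0578 m, matching the grasp height plus two blocks).

**Last checks:**
- The top-camera fit of the pile of three gives (0.4606, -0.1211) with yaw 0.098. The pile of two before placing was at (0.4608, -0.1214) with yaw 0.102. That puts the top block well within 1 mm and 0.01 rad.
- The last side view shows all three blocks flush, the spool upright, the other things in view where they were, and the gripper clear. I did not measure the other things' positions, and part of the pliers and bottle lay outside that last view.

**Disagreement:** Side-camera readings differed from the top-camera ones. One by eye put the pile centre about 6 mm off, and the silhouette fits were up to 4 mm and 0.05 rad off. I relied on the top-camera fit, which agreed with the grasp on the loose block to about 2 mm.

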